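# Release the monitor's hidden catch with the sprung driver

### The job

Pop the service cover of the monitor on the sloping cradle: take the red-handled driver from its blue stand and, holding it square to the sloping back, slide its tip along the floor of the grey-framed slot until it drops into the hidden pocket, then push the catch fully home. Never bear hard on the tip. Then stand the driver back upright in its stand, fully down, let go, and leave the other things on the bench where they are.

Things in the scene. Friction and masses are not known exactly. Their poses are not given: they have to be found in the camera images.
- monitor: black monitor (320 wide, 210 along the slope, 40 thick) lying screen down in a fixed cradle on a plum mat. Its back slopes up away from the robot at 35 deg. Origin on the table below the slot's middle; frame level: y along the slot, x up the slope's horizontal direction, z up; outward normal of the back (-sin 35, 0, cos 35) in it. Top edge 172 above the table
- slot_mid (a point): middle of the grey-framed slot, level with the back's surface, 100 above the table; the back reaches 85 mm down and 125 mm up the slope from it. Slot level, 130 long (y), 14 wide; black floor 5 below the surface (depths are along the normal). Within 45 mm of the middle, hard to see, the floor has a pocket 12 long, as wide as the slot, with the catch in it. Axes as the monitor's
- slot_left (a point): left end (+y) of the slot, level with the back's surface, 65 mm from slot_mid
- slot_right (a point): right end (-y) of the slot, level with the back's surface, 65 mm from slot_mid
- catch (a joint): travel in m of the black release catch inside the pocket: 0 untouched (its top 11 mm below the back's surface, 6 mm below the slot's floor), 0.008 fully home (19 mm below the surface). Pushed in along the back's normal; takes about 2.5 N and stays where it is pushed
- cover (a joint): opening in rad of the grey service cover (220 x 85 mm, 3 mm proud of the back, from 30 to 115 mm up the slope from the slot, hinged at its upper edge), linked to the catch: 0 shut, 0.16 ajar when the catch is home; its lower edge then stands 14 mm up
- driver_grip (a point): centre of the driver's red handle, 30 x 30 mm square, 60 mm long; z up the driver's axis away from its tip, x and y square to the handle's sides. The handle's underside is 30 mm, the shaft's nose 100 mm below this point. 120 g in all, varying. At the start it stands upright in the blue stand, handle resting on the stand's top
- driver_tip: the driver's steel shaft, 8 mm thick with a round nose, standing 70 mm out of the handle; origin at the end of the nose, z towards the handle. Sprung along its axis: yields up to 10 mm into the handle, 1.5 N to begin and 4 N at 10 mm, then solid; springs out again
- stand_hole0 (a point): mouth of the hole in the driver's stand, a fixed blue block 70 x 70 mm and 80 mm high; the point is at the centre of its top face, 80 mm above the table. The hole is 17 mm wide, chamfered, 75 mm deep
- jar: clear jar with a green lid, 64 mm across, 90 mm high; origin under its centre; loose bystander
- reel: grey solder reel standing flat, 64 mm across, 36 mm high; origin under its centre; loose bystander
- tape: yellow roll of tape lying flat, 90 mm across, 20 mm high; origin under its centre; loose bystander
- mouse: black computer mouse, 100 x 60 x 30 mm; origin under its centre; loose bystander
- spanner: bright steel spanner, 150 mm long, lying flat; origin under its middle; loose bystander
There are look-alikes about, which are no part of the job. Of the things that look like the part that bears driver_grip, the smaller one is meant. Leave any orange look-alike of the part that bears stand_hole0 alone.

How it is judged (in metres and radians):
On the way, in this order (a step that is already met when the one before it is completed fails the run):
1. the driver is lifted out of its stand (height (world z) of driver_tip above 0.085 m and distance of driver_grip from where it was at the start of the episode above 0.06 m), for 0.1 s.
2. the catch is pushed home with the driver and the cover is ajar (value of joint catch above 0.0065 m and value of joint cover above 0.11 rad and distance between driver_tip and slot_mid below 0.08 m), for 0.1 s.
At the end, for the whole second after the job is handed in: The catch is home (more than 6.5 of 8 mm) and the cover ajar (more than 0.11 rad); the driver stands at rest in its stand, upright within 0.1 rad, its axis within 8 mm of the hole's and its handle within 6 mm of resting on the stand's top (value of joint catch above 0.0065 m and value of joint cover above 0.11 rad and horizontal distance between driver_grip and stand_hole0 below 0.008 m and height (world z) of driver_grip between 0.102 and 0.116 m and angle between driver_grip's own z axis and vertical below 0.1 rad and linear speed of driver_tip below 0.02 m/s); the robot touches nothing.
It fails at once if the driver's shaft pressed on anything with more than 30 N (contact force between driver_tip and anything else above 30 N).
It fails at once if a bystander (jar, reel, tape, mouse or spanner) moved more than 30 mm (distance of any of reel, tape, mouse, spanner, jar from where it was at the start of the episode above 0.03 m).
It also fails if it takes over 51 s, if anything falls off the work surface, if the arm or the gripper's body presses on something with over 40 N, if the wrist force passes 120 N, or if a joint passes its speed limit or range.

### The arm

A 6-joint arm with a two-finger parallel gripper is mounted at the origin on the work surface. World frame = base frame: x ahead of the robot, y to its left, z up, the work surface at z = 0. Lengths are in mm, angles in rad, forces in N, time in s.
With the tool pointing down it reaches from about 350 to 975 mm from the base axis. Payload 17.4 kg.
Tool frame: the origin (TCP) lies at the very end of the fingers, on their centre line; the grasp point (between the pads) lies behind it (grasp_offset is the z of the grasp point in the tool frame, in mm); z points along the fingers, y is the line along which they close (so a half turn about z gives the same grasp; the last joint's range is limited). The gripper opens to 85 mm and grips with 20 to 120 N. Pads are 22 mm wide; open, the fingers measure 114 mm over their backs; the gripper's body (76 mm by 85 mm) begins 54 mm behind the grasp point. The pads swing forward as they close: fully open they stand 13 mm farther back than shut.
Start: joints at [-1.381, 0.116, 1.442, -0, 1.584, -0.038], TCP at [152.428, -657.57, 231.303] pointing down, gripper open.
Joint ranges: [-2.83, 2.83], [-0.83, 2.19], [0.07, 2.5], [-1.14, 4.28], [0.01, 3], [-2.97, 2.97]. Speed limits (rad/s): [1.89, 1.89, 2.22, 3.14, 3.14, 3.14].

### API

Orientations are given as a unit quaternion [w, x, y, z].
In Python, from cell import * gives the robot as it stands.
- The arm moves only by the shell command python3 -m pendant 'ROWS' [FORCE]. ROWS is JSON, a list of rows, each a list of 7 numbers: the opening, from 0 (shut) to 1 (fully open), then the shift along the tool's x, y, z in units of 150 mm (1.0 is 150 mm), then the turn, a rotation vector about the tool's x, y, z in units of 360 degrees (1.0 is 360 degrees). A call has 1 to 12 rows; each row is the pose to reach, as a shift and turn from the pose commanded when the call began, along the tool's axes at that moment, turning the shorter way round; what a row does not reach only later rows make up. A row lasts 1/10 s, in which the tool goes at most 50 mm and 8.59 degrees, less where a joint would pass 70% of its speed; a pose out of reach is approached as far as the arm can. A call with a number of a shift or a turn outside -1 to 1 is refused whole. A call with a gripper value outside its range is refused whole. The fingers move at their own pace and stop on an object; FORCE is the grip in N (left out, the last holds). Time passes only in rows, so rows that repeat a pose let the fingers close. It gives the time, the measured TCP pose, the force, the opening and the grip force at its end, in the units of the state.
- get_state(): the state, without advancing time (a new reading comes with each control period).
- capture(name): name is "side" or "top" or "wrist"; returns the picture (420x560x3 uint8, red, green, blue); there is no depth.
- camera_params(name): a dict with "vfov" (degrees; the focal length in pixels is half the picture's height over the tangent of half this angle, whatever the lens; pixels are square), "cx", "cy" (the principal point, pixels), "world_to_cam" (4x4, takes a point from world to camera coordinates). Camera axes: x right, y up, looking along -z (the intrinsics and any distortion apply to the point x, -y, -z); pixel columns grow to the right and rows downward; lengths in mm; the calibration is good to about 2 mm. A picture is of the moment at which its call begins: read the wrist's pose just before it. camera_params takes no time and is no camera call; for the wrist camera it gives the pose at the moment of the call.
- sign_off(): hands the job in; it is judged then, once.
Trained networks look in the newest picture that a camera, given by its name, has taken for a name from the list of things; names that differ only in an ending like _2 or _b are one class to them, and where a whole thing is asked for, a point or a joint stands for the part that bears it (a point fixed in the world has none). Each returns a list of dicts, best first, with "score" (0 to 1); they miss things now and then, are a little off and sometimes report something else, mostly with a low value. They report only what shows in the picture. A call takes as long as a camera call. They do not tell look-alikes from the thing itself.
- recognise(camera, target): "location" ([column, row] in pixels, amid what is visible of it).
- regions_of(camera, target): "pixels" (420x560 bool, what is visible of it) and "location" ([column, row] in pixels, amid what is visible of it).
The state is a dict: "clock": time; "joint_pos": joint angles; "qd": joint speeds; "joint_efforts": joint torques, N m; "tool_pos": TCP position; "tcp_rot": TCP orientation; "contact_force": force on the tool from outside, world axes, zero at the start; "wrist_torque": the same for the moment, N m; "gripper_width": opening from 0.0 (shut) to 1.0 (fully open); "gripper_force": force on a finger pad.
Only numpy, scipy, OpenCV 4.12 (cv2) and the standard library are available. Lean on these libraries where they do the work, as an engineer would, in place of code of your own. Each camera call takes 0.05 s, during which the arm holds its last target. There are 200 camera calls.

## Working session

There is one attempt and no reset: what is moved stays moved. The work goes in short steps, Python scripts to look and compute and a shell command to move; the robot and the scene stay as the last step left them, time stands still between calls to the robot, and variables do not carry over. Pictures are saved under pics/ and viewed, at most 10 in all, crops included, and the job is handed in when it is done.

```bash
ls; mkdir -p pics; python3 - <<'E'
from cell import *
import cv2,numpy as np
s=get_state();print(s)
a=capture("side");b=capture("top")
for n in("side","top"):
    p=camera_params(n);print(n,p)
cv2.imwrite("pics/a.png",a[:,:,::-1]);cv2.imwrite("pics/b.png",b[:,:,::-1])
for n in("side","top"):
    for t in("driver_grip","monitor","jar","reel","tape","mouse","spanner","slot_mid","slot_left","slot_right","stand_hole0"):
        try:print(n,t,[(np.round(d["location"]),round(d["score"],2)) for d in recognise(n,t)])
        except Exception as e:print(n,t,e)
E
```

```text
pics
{'clock': 0.0, 'joint_pos': array([-1.38077984e+00,  1.16504556e-01,  1.44228798e+00,  2.33802856e-05,
        1.58397351e+00, -3.78302753e-02]), 'qd': array([ 0.00209775,  0.00044363,  0.00046499,  0.00043442, -0.00110144,
       -0.00046689]), 'joint_efforts': array([-2.87298550e-03, -7.31988215e+01, -6.32488990e+01, -1.45706904e-04,
        6.21992876e-03,  2.19798324e-05]), 'tool_pos': array([ 152.41154149, -657.37378279,  230.53553991]), 'tcp_rot': array([-5.85883825e-04,  9.93517559e-01,  1.13677243e-01, -3.29448267e-05]), 'contact_force': array([-1.21324614, -0.72256676,  1.31090036]), 'wrist_torque': array([-0.00674778,  0.02688184, -0.01574722]), 'gripper_force': 0.0, 'gripper_width': 0.996332631791121}
side {'vfov': 52.36381412681996, 'cx': 280.4532827245954, 'cy': 204.56086283791294, 'world_to_cam': array([[ 9.79273373e-01, -2.02035296e-01, -1.43317779e-02,
        -5.31874507e+02],
       [ 1.11554539e-01,  4.78942497e-01,  8.70729390e-01,
        -1.57918285e+02],
       [-1.69053973e-01, -8.54280881e-01,  4.91553588e-01,
        -1.12789447e+03],
       [ 0.0000000
[... 1035 characters left out ...]
]
side slot_right [(array([297., 244.]), 0.71)]
side stand_hole0 [(array([295., 329.]), 0.8), (array([228., 339.]), 0.56)]
top driver_grip [(array([467., 207.]), 0.94), (array([424., 231.]), 0.51)]
top monitor [(array([289., 212.]), 0.65)]
top jar [(array([117., 251.]), 0.7)]
top reel [(array([214., 276.]), 0.88)]
top tape [(array([304., 284.]), 0.64)]
top mouse [(array([118., 167.]), 0.67)]
top spanner [(array([416., 181.]), 0.69)]
top slot_mid [(array([292., 209.]), 0.91)]
top slot_left [(array([286., 209.]), 0.6)]
top slot_right [(array([290., 208.]), 0.95), (array([208., 271.]), 0.38)]
top stand_hole0 [(array([415., 240.]), 0.61), (array([421., 293.]), 0.57), (array([322., 292.]), 0.37)]
```

View pics/a.png

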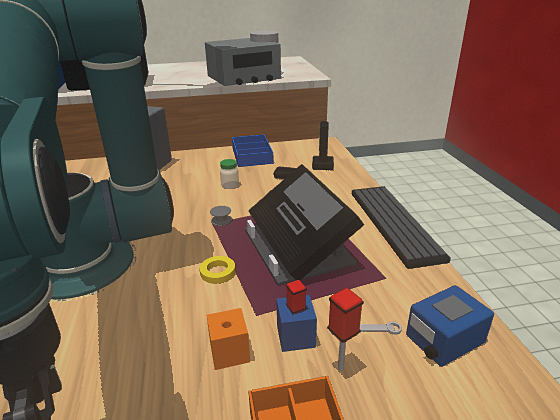

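View pics/b.png

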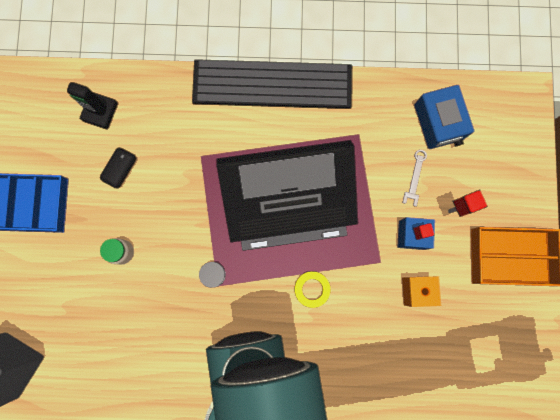

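Blue stand with the small driver is at side (296,300-330) / top (416,234). The bigger red one at side (345,317) / top (468,204) stands on a post. The slot is at top (291,203), the cover above it.

```bash
cat >h.py <<'E'
import numpy as np,cv2
from cell import *
from scipy.optimize import least_squares
from scipy.spatial.transform import Rotation as R
def proj(p,X):
    X=np.atleast_2d(X);M=p["world_to_cam"];c=X@M[:3,:3].T+M[:3,3]
    f=210/np.tan(np.radians(p["vfov"]/2))
    return np.c_[p["cx"]+f*c[:,0]/-c[:,2],p["cy"]+f*c[:,1]/c[:,2]]
def ray(p,uv,z):
    M=p["world_to_cam"];f=210/np.tan(np.radians(p["vfov"]/2))
    d=M[:3,:3].T@np.array([(uv[0]-p["cx"])/f,-(uv[1]-p["cy"])/f,-1]);o=-M[:3,:3].T@M[:3,3]
    return o+d*(z-o[2])/d[2]
def tri(ps,uvs):
    return least_squares(lambda X:np.concatenate([proj(p,X)[0]-u for p,u in zip(ps,uvs)]),[600,0,50.]).x
def tool():
    s=get_state();q=s["tcp_rot"];return s["tool_pos"],R.from_quat(q,scalar_first=True)
E
python3 - <<'E'
from h import *
P={n:camera_params(n) for n in("side","top")}
a=cv2.imread("pics/a.png");b=cv2.imread("pics/b.png")
T=P["top"]
print("handle tri",tri([P["side"],T],[(295.5,284),(425,231)]))
print("handle top z140",ray(T,(425,231),140),ray(P["side"],(296,286),140))
for n,uv in dict(tape=(312,289),reel=(212,273),mouse=(118,168),jar=(113,251),spanner=(414,179)).items():print(n,ray(T,uv,20))
for n,im in(("side",a),("top",b)):
    h=cv2.cvtColor(im,cv2.COLOR_BGR2HSV)
    # blue stand
    m=cv2.inRange(h,(100,110,40),(125,255,255));k,l,s,c=cv2.connectedComponentsWithStats(m)
    print(n,[(s[i],c[i].round(1)) for i in range(1,k) if s[i][4]>150])
    m=cv2.inRange(h,(0,150,60),(6,255,255))|cv2.inRange(h,(172,150,60),(180,255,255));k,l,s,c=cv2.connectedComponentsWithStats(m)
    print(n,[(s[i],c[i].round(1)) for i in range(1,k) if s[i][4]>60])
A=cv2.resize(b[180:260,390:450],None,fx=6,fy=6,interpolation=2)
B=cv2.resize(b[140:256,210:365],None,fx=5,fy=5,interpolation=2)[:480,:]
C=np.zeros((580,775,3),np.uint8);C=cv2.resize(b[135:255,210:370],(800,600),interpolation=2)
D=cv2.resize(b[205:255,390:445],(270,245),interpolation=2)
cv2.imwrite("pics/c.png",C)
E
```

```text
handle tri [ 498.27499907 -365.47158385  140.85168328]
handle top z140 [ 496.41147873 -365.40465541  140.        ] [ 499.50244823 -370.41380609  140.        ]
tape [ 354.82077617 -116.49086342   20.        ]
reel [387.16568089 133.96950766  20.        ]
mouse [646.6652151  386.12287658  20.        ]
jar [434.68493198 384.1133719   20.        ]
spanner [ 641.17049978 -372.71441936   20.        ]
side [(array([ 232,  135,   41,   32, 1039], dtype=int32), array([252.2, 150.2])), (array([ 411,  286,   83,   80, 2761], dtype=int32), array([457.3, 322.7])), (array([277, 295,  40,  28, 541], dtype=int32), array([295.1, 311.2]))]
side [(array([  448,     0,   112,   214, 18220], dtype=int32), array([512.1,  92.4])), (array([287, 280,  19,  32, 473], dtype=int32), array([295.8, 295.6])), (array([331, 288,  31,  22, 424], dtype=int32), array([345.9, 298.8])), (array([329, 302,  33,  37, 802], dtype=int32), array([343.9, 321.1]))]
top [(array([ 415,   86,   58,   62, 1862], dtype=int32), array([441.7, 116.3])), (array([   0,  174,   68,   58, 3677], dtype=int32), array([ 32.2, 202.1])), (array([398, 218,  36,  31, 729], dtype=int32), array([413.4, 233.9]))]
top [(array([454, 191,  33,  25, 493], dtype=int32), array([470.1, 203. ])), (array([414, 224,  20,  15, 222], dtype=int32), array([423.6, 231. ]))]
```

View pics/c.png

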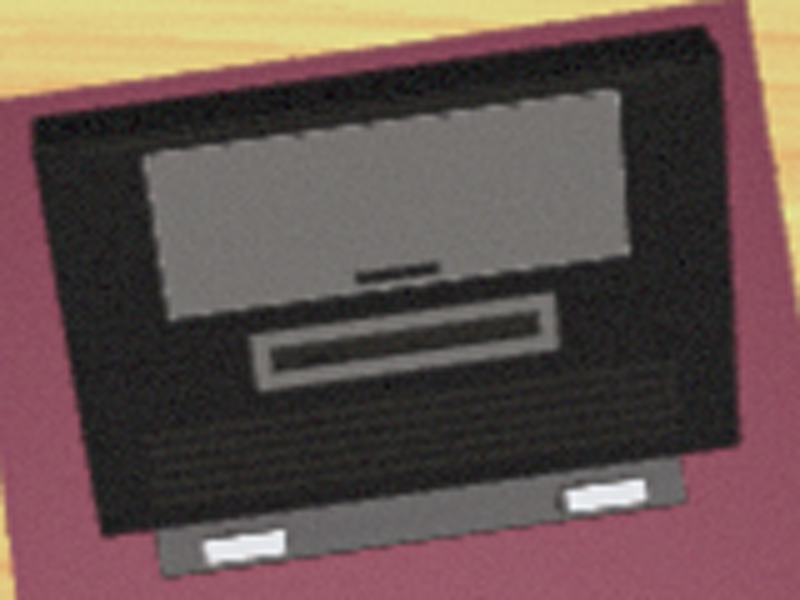

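Slot frame corners in the crop: (250,337), (555,293), (558,350), (263,390), and the cover corners are clear. I'll fit the monitor pose from these and check the wrist camera's mounting.

```bash
python3 - <<'E'
from h import *
import cell
print([n for n in dir(cell) if not n.startswith("_")], getattr(cell,"grasp_offset",None))
T=camera_params("top")
s35,c35=np.sin(np.radians(35)),np.cos(np.radians(35))
def mon(v,S,Y,N): # upslope, along y, normal
    x,y,a=v;L=np.array([S*c35-N*s35,Y,100+S*s35+N*c35]);return np.array([x+np.cos(a)*L[0]-np.sin(a)*L[1],y+np.sin(a)*L[0]+np.cos(a)*L[1],L[2]])
pts=[(143,157,115,110,3),(618,90,115,-110,3),(630,250,30,-110,3),(172,320,30,110,3),(272,360,0,65,0),(541,323,0,-65,0),(105,533,-85,160,0),(738,442,-85,-160,0)]
f=lambda v:np.concatenate([proj(T,mon(v,*p[2:]))[0]-(np.array(p[:2])/5+[210,135]) for p in pts])
r=least_squares(f,[560,-40,0.1]);print(r.x,r.fun.round(1))
p,Rt=tool();W=camera_params("wrist");M=W["world_to_cam"];o=-M[:3,:3].T@M[:3,3]
print("cam in tool",Rt.inv().apply(o-p),"axes",(Rt.inv().as_matrix()@M[:3,:3].T).round(2),W["vfov"])
print(Rt.as_matrix().round(3))
E
```

```text
['PlanningError', 'camera_params', 'capture', 'get_state', 'grasp_offset', 'recognise', 'regions_of', 'sign_off'] -18.700000000000003
[ 5.58402233e+02 -5.67344688e+01  1.75257053e-01] [ 0.1 -0.6  0.1 -0.7  0.   0.6 -0.4 -0.1 -0.  -0.2 -0.1 -0.6 -0.6  1.1
  1.   0.5]
cam in tool [  83.80238799    0.38593986 -142.64355857] axes [[-0.    0.95  0.32]
 [ 1.    0.    0.  ]
 [ 0.    0.32 -0.95]] 66.52711040360619
[[ 0.974  0.226 -0.   ]
 [ 0.226 -0.974  0.   ]
 [-0.    -0.    -1.   ]]
```

```bash
python3 -m pendant '[[1,0.89,-0.45,-0.04,0,0,0],[1,0.89,-0.45,-0.04,0,0,0],[1,0.89,-0.45,-0.04,0,0,0]]' 40
python3 -m pendant '[[1,0.89,-0.45,-0.04,0,0,0],[1,0.89,-0.45,-0.04,0,0,0],[1,0.89,-0.45,-0.04,0,0,0]]'
python3 -m pendant '[[1,0.89,-0.45,-0.04,0,0,0],[1,0.89,-0.45,-0.04,0,0,0],[1,0.89,-0.45,-0.04,0,0,0],[1,0.89,-0.45,-0.04,0,0,0],[1,0.89,-0.45,-0.04,0,0,0]]'
python3 - <<'E'
from h import *
p,Rt=tool();W=camera_params("wrist");a=capture("wrist");cv2.imwrite("pics/d.png",a[:,:,::-1])
np.save("W.npy",W,allow_pickle=True)
h=cv2.cvtColor(a,cv2.COLOR_RGB2HSV);m=cv2.inRange(h,(0,150,60),(6,255,255))|cv2.inRange(h,(172,150,60),(180,255,255))
k,l,s,c=cv2.connectedComponentsWithStats(m)
print(p,[(s[i],c[i].round(1)) for i in range(1,k) if s[i][4]>200])
print(proj(W,[[498,-367,140],[498,-367,80]]))
E
```

```text
clock: 1.5
tool_pos: [268.1, -560.5, 237.3]
tcp_rot: [-0.0, 0.994, 0.113, 0.0]
contact_force: [1.1, -0.6, -0.1]
gripper_width: 1.0
gripper_force: 0.0
clock: 1.8
tool_pos: [383.3, -464.2, 243.6]
tcp_rot: [0.0, 0.994, 0.114, 0.0]
contact_force: [0.8, -0.8, 0.3]
gripper_width: 1.0
gripper_force: 0.0
clock: 2.3
tool_pos: [497.5, -369.1, 249.2]
tcp_rot: [0.0, 0.993, 0.115, -0.0]
contact_force: [0.1, -0.8, -0.1]
gripper_width: 1.002
gripper_force: 0.0
[ 497.4945634  -369.10419732  249.23161495] [(array([ 387,  123,   82,   75, 4417], dtype=int32), array([432.3, 160.2])), (array([ 255,  174,   35,   45, 1307], dtype=int32), array([272. , 197.8]))]
[[270.48027863 205.38537499]
 [270.9516199  186.72861603]]
```

View pics/d.png

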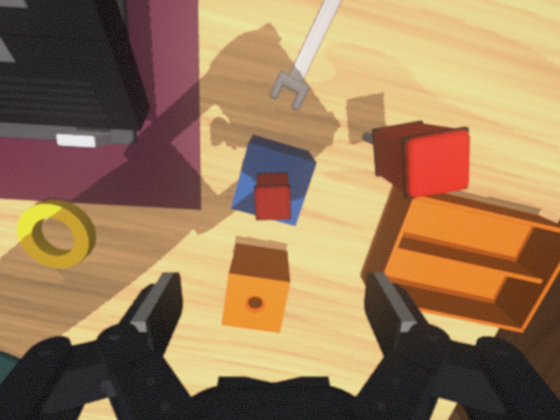

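Handle top face shows at about (274,204), nearly square with the fingers (about 4° off). The orange stand is nearer at (257,300), spanner's jaw at (290,90).

```bash
python3 - <<'E'
from h import *
W=np.load("W.npy",allow_pickle=True).item();b=cv2.imread("pics/d.png")
v=b[160:230,245:300,2].astype(int);print(b[178:224:5,273,2],b[205,250:298:3,2])
h=cv2.cvtColor(b,cv2.COLOR_BGR2HSV)
m=((h[:,:,0]<6)|(h[:,:,0]>172))&(h[:,:,1]>150)&(b[:,:,2]>140);m[:,320:]=0;m[:160]=0
m=cv2.morphologyEx(m.astype(np.uint8),cv2.MORPH_OPEN,np.ones((3,3)));ys,xs=np.nonzero(m)
r=cv2.minAreaRect(np.c_[xs,ys].astype(np.float32));bx=cv2.boxPoints(r)
p,Rt=tool()
C=np.array([ray(W,q,140) for q in bx]);print(r,C.round(1),C.mean(0))
e=Rt.inv().apply(C[1]-C[0]);e2=Rt.inv().apply(C[2]-C[1]);print("edges in tool deg",np.degrees(np.arctan2(e[1],e[0])),np.degrees(np.arctan2(e2[1],e2[0])),np.hypot(*e[:2]),np.hypot(*e2[:2]))
# stand top face corners (read by eye): blue bright mask
m=cv2.inRange(h,(100,90,90),(125,255,255));m[:,340:]=0
k,l,s,c=cv2.connectedComponentsWithStats(m);print([(s[i],c[i]) for i in range(1,k) if s[i][4]>200])
print("shift of handle centre in tool",Rt.inv().apply(C.mean(0)-p))
for q in [(253,136),(316,161),(296,225),(233,208)]:print(ray(W,q,80),ray(W,q,0))
E
```

```text
[117 117 163 178 177 174 174 176 162 234] [ 76  80 148 172 177 179 176 173 176 179 175 176 175 145  89  95]
((272.0, 202.5), (31.0, 32.0), 90.0) [[ 510.7 -352.   140. ]
 [ 516.5 -377.3  140. ]
 [ 490.5 -383.8  140. ]
 [ 484.4 -357.7  140. ]] [ 500.51285753 -367.71001952  140.        ]
edges in tool deg 89.99266768635474 179.13128424157463 25.990348501722135 26.86807546238653
[(array([ 233,  145,   66,   62, 1482], dtype=int32), array([261.06950067, 169.0168691 ])), (array([283, 196,  21,  28, 211], dtype=int32), array([294.89099526, 209.39336493]))]
shift of handle centre in tool [  4.17422763  -1.26661817 109.23476887]
[ 542.84079019 -339.08329365   80.        ] [ 533.50638624 -336.18608333    0.        ]
[ 533.33113561 -404.12440043   80.        ] [ 521.55705761 -417.91329571    0.        ]
[ 463.62902894 -401.83298991   80.        ] [ 4.33973079e+02 -4.15034031e+02 -5.68434189e-14]
[ 467.15695636 -334.05613205   80.        ] [ 438.40608634 -329.86921814    0.        ]
```

```bash
python3 -m pendant '[[0.8,0.025,-0.01,0.3,0,0,-0.01],[0.8,0.025,-0.01,0.6,0,0,-0.01],[0.8,0.025,-0.01,0.9,0,0,-0.01],[0.8,0.025,-0.01,1,0,0,-0.01]]' 40
python3 -m pendant '[[0.8,0,0,0.04,0,0,0],[0.8,0,0,0.04,0,0,0],[0.1,0,0,0.04,0,0,0],[0,0,0,0.04,0,0,0],[0,0,0,0.04,0,0,0],[0,0,0,0.04,0,0,0],[0,0,0,0.04,0,0,0],[0,0,0,0.04,0,0,0]]' 60
```

```text
clock: 2.75
tool_pos: [497.6, -367.4, 94.6]
tcp_rot: [-0.002, 0.99, 0.144, -0.002]
contact_force: [-0.4, 0.4, -0.1]
gripper_width: 0.8
gripper_force: 0.0
clock: 3.55
tool_pos: [500.7, -368.0, 95.0]
tcp_rot: [0.001, 0.989, 0.145, 0.001]
contact_force: [-0.6, -0.7, 6.2]
gripper_width: 0.345
gripper_force: 59.6
```

```bash
python3 -m pendant '[[0,0,0,-0.15,0,0,0],[0,0,0,-0.4,0,0,0],[0,0,0,-0.7,0,0,0],[0,0,0,-1,0,0,0],[0,0,0,-1,0,0,0],[0,0,0,-1,0,0,0]]'
cat >>h.py <<'E'
A0=0.175257;SM=np.array([558.4,-56.7,100.])
def monR(a=A0):
    s,c=np.sin(np.radians(35)),np.cos(np.radians(35))
    z=np.array([s*np.cos(a),s*np.sin(a),-c]);y=np.array([np.sin(a),-np.cos(a),0]);return R.from_matrix(np.c_[np.cross(y,z),y,z])
def rel(tp,tR):
    p,Rt=tool();return (Rt.inv().apply(np.array(tp)-p)/150).round(3),((Rt.inv()*tR).as_rotvec()/2/np.pi).round(4)
E
python3 - <<'E'
from h import *
n=-monR().apply([0,0,1]);tgt=SM+125*n;p,Rt=tool();print(p,tgt,n)
print(rel((p+tgt)/2,monR()))
print("then",(monR().inv().apply((tgt-p)/2)/150).round(3))
E
```

```text
clock: 4.15
tool_pos: [500.4, -367.7, 244.7]
tcp_rot: [0.001, 0.989, 0.145, 0.001]
contact_force: [0.7, -0.5, -2.1]
gripper_width: 0.346
gripper_force: 59.5
[ 500.44572068 -367.66073122  244.71701468] [487.8012181  -69.20118494 202.39400554] [-0.56479026 -0.10000948  0.81915204]
(array([ 0.245, -0.965,  0.14 ]), array([-0.0053,  0.0969,  0.0179]))
then [ 0.027 -0.987  0.191]
```

```bash
python3 -m pendant '[[0,0.05,-0.19,0.03,-0.0011,0.0194,0.0036],[0,0.1,-0.39,0.06,-0.0021,0.0388,0.0072],[0,0.15,-0.58,0.08,-0.0032,0.0581,0.0107],[0,0.2,-0.77,0.11,-0.0042,0.0775,0.0143],[0,0.245,-0.965,0.14,-0.0053,0.0969,0.0179],[0,0.245,-0.965,0.14,-0.0053,0.0969,0.0179]]'
python3 -m pendant '[[0,0.01,-0.33,0.06,0,0,0],[0,0.02,-0.66,0.13,0,0,0],[0,0.027,-0.987,0.19,0,0,0],[0,0.027,-0.987,0.19,0,0,0],[0,0.027,-0.987,0.19,0,0,0],[0,0.027,-0.987,0.19,0,0,0]]'
python3 - <<'E'
from h import *
p,Rt=tool();W=camera_params("wrist");a=capture("wrist");cv2.imwrite("pics/e.png",a[:,:,::-1])
print("rot err deg",np.degrees((Rt.inv()*monR()).as_rotvec()),"tgt err",p-(SM+125*-monR().apply([0,0,1])))
print("tip px",proj(W,p+Rt.apply([0,0,85])), "slot ends",proj(W,[SM+monR().apply([0,-65,0]),SM,SM+monR().apply([0,65,0])]))
x0,y0=proj(W,SM)[0].astype(int);np.savez("E.npz",W=W,p=p)
c=a[:,:,::-1].astype(float);c=np.clip((c-5)*3.,0,255).astype(np.uint8)
y0=max(60,min(y0,360));cv2.imwrite("pics/f.png",cv2.resize(np.vstack([a[y0-60:y0+60,160:420,::-1],c[y0-60:y0+60,160:420]]),None,fx=2.5,fy=2.5,interpolation=2))
E
```

```text
clock: 4.75
tool_pos: [491.4, -215.1, 217.6]
tcp_rot: [-0.029, 0.95, 0.082, 0.299]
contact_force: [-0.4, -0.6, -1.8]
gripper_width: 0.342
gripper_force: 59.8
clock: 5.35
tool_pos: [487.5, -69.8, 201.2]
tcp_rot: [-0.027, 0.95, 0.083, 0.298]
contact_force: [-0.2, 0.2, -1.4]
gripper_width: 0.346
gripper_force: 60.2
rot err deg [-0.07051891  0.14016121 -0.09153079] tgt err [-0.29117098 -0.64225336 -1.17753782]
tip px [[272.53796966 216.68228469]] slot ends [[197.5107833  199.89046453]
 [272.08150533 199.69527161]
 [346.70588359 199.49993824]]
```

View pics/f.png

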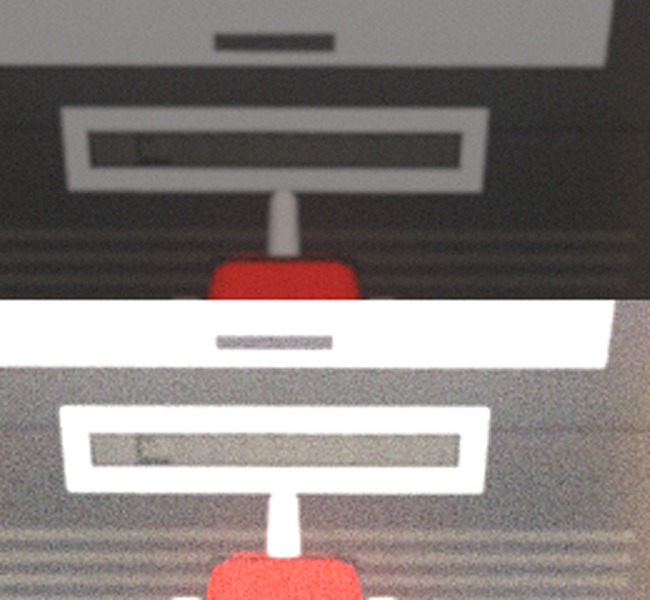

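The pocket shows faintly at crop x 137–172 (px ≈222), about 42 mm left (+y) of the slot middle at px 269.6. The tip's nose is at (273.6,215).

```bash
python3 -m pendant '[[0,0.015,-0.14,0.04,0,0,0],[0,0.015,-0.27,0.1,0,0,0],[0,0.015,-0.27,0.15,0,0,0],[0,0.015,-0.27,0.2,0,0,0],[0,0.015,-0.27,0.2,0,0,0],[0,0.015,-0.27,0.2,0,0,0],[0,0.015,-0.27,0.2,0,0,0]]'
python3 - <<'E'
from h import *
p,Rt=tool();W=camera_params("wrist");a=capture("wrist")
d=monR().inv().apply(p-SM);print("TCP in slot/tool axes",d,get_state()["contact_force"])
c=np.clip((a[:,:,::-1].astype(float)-5)*2.2,0,255).astype(np.uint8)
t=proj(W,p+Rt.apply([0,0,85]))[0];print("tip px",t)
x,y=t.astype(int);print(x-60,y-60)
cv2.imwrite("pics/g.png",cv2.resize(c[y-60:y+40,x-70:x+70],None,fx=5,fy=5,interpolation=2))
E
```

```text
clock: 6.1
tool_pos: [499.2, -26.6, 178.6]
tcp_rot: [-0.027, 0.95, 0.083, 0.299]
contact_force: [-0.6, 0.3, -1.3]
gripper_width: 0.341
gripper_force: 60.4
TCP in slot/tool axes [  1.60342877 -39.99886901 -94.81651391] [-0.17206236  0.32017002 -1.75020896]
tip px [272.54038003 216.66527754]
212 156
```

View pics/g.png

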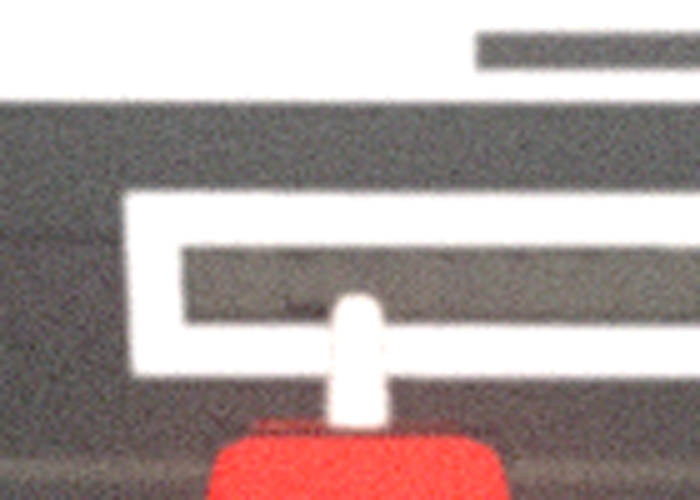

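```bash
python3 - <<'E'
from h import *
p,Rt=tool();W=camera_params("wrist")
for x in(0,1,2,3,4):print(x,proj(W,p+Rt.apply([x,-6.5,94.8]))[0],proj(W,p+Rt.apply([x,0,85]))[0])
E
```

```text
0 [264.24293753 212.38347487] [272.50492965 216.68469422]
1 [264.22978298 211.18156198] [272.50231883 215.44245916]
2 [264.21659451 209.97654937] [272.49970102 214.19689741]
3 [264.20337199 208.76842502] [272.49707619 212.94799558]
4 [264.19011527 207.55717686] [272.49444431 211.69574022]
```

```bash
cat >chk.py <<'E'
from h import *
p,Rt=tool();s=get_state();F=Rt.inv().apply(s["contact_force"]-np.array([-.3,0,-1.5]));print("t",s["clock"],"tip",monR().inv().apply(p-SM).round(2),"F tool",F.round(2),"T",Rt.inv().apply(s["wrist_torque"]).round(3))
E
python3 -m pendant '[[0,0.005,0,0.03,0,0,0],[0,0.005,0,0.07,0,0,0],[0,0.005,0,0.09,0,0,0]]'>/dev/null; python3 chk.py
python3 -m pendant '[[0,0,0,0.01,0,0,0],[0,0,0,0.017,0,0,0],[0,0,0,0.017,0,0,0]]'>/dev/null; python3 chk.py
python3 -m pendant '[[0,0,0,0.007,0,0,0],[0,0,0,0.013,0,0,0],[0,0,0,0.013,0,0,0]]'>/dev/null; python3 chk.py
python3 -m pendant '[[0,0,0,0.006,0,0,0],[0,0,0,0.013,0,0,0],[0,0,0,0.013,0,0,0]]'>/dev/null; python3 chk.py
```

```text
t 6.45 tip [  1.9  -40.79 -80.35] F tool [ 0.72 -0.38 -0.47] T [-0.001 -0.378 -0.069]
t 6.75 tip [  2.14 -40.82 -78.43] F tool [-0.88  0.1  -1.74] T [ 0.101 -0.689 -0.011]
t 7.05 tip [  2.26 -40.77 -76.57] F tool [-0.27 -1.27 -1.72] T [ 0.28  -0.549  0.009]
t 7.35 tip [  2.22 -40.75 -74.55] F tool [-1.11 -0.74 -2.9 ] T [ 0.273 -0.553 -0.006]
```

```bash
for i in 1; do
python3 -m pendant '[[0,0,-0.007,0,0,0,0],[0,0,-0.0133,0,0,0,0],[0,0,-0.0133,0,0,0,0]]'>/dev/null; python3 chk.py
python3 -m pendant '[[0,0,-0.007,0,0,0,0],[0,0,-0.0133,0,0,0,0],[0,0,-0.0133,0,0,0,0]]'>/dev/null; python3 chk.py
python3 -m pendant '[[0,0,-0.007,0,0,0,0],[0,0,-0.0133,0,0,0,0],[0,0,-0.0133,0,0,0,0]]'>/dev/null; python3 chk.py; done
```

```text
t 7.65 tip [  2.21 -43.1  -74.61] F tool [ 0.82 -3.8   1.87] T [ 0.915 -0.391  0.012]
t 7.95 tip [  2.14 -44.77 -74.58] F tool [0.9  0.16 0.02] T [-0.005 -0.441  0.001]
t 8.25 tip [  2.21 -46.81 -74.62] F tool [ 1.14  0.07 -0.8 ] T [-0.02  -0.401 -0.013]
```

```bash

python3 -m pendant '[[0,0,-0.003,0.01,0,0,0],[0,0,-0.003,0.02,0,0,0],[0,0,-0.003,0.02,0,0,0]]'>/dev/null; python3 chk.py
python3 -m pendant '[[0,0,0,0.01,0,0,0],[0,0,0,0.02,0,0,0],[0,0,0,0.02,0,0,0]]'>/dev/null; python3 chk.py
python3 -m pendant '[[0,0,0,0.01,0,0,0],[0,0,0,0.02,0,0,0],[0,0,0,0.02,0,0,0]]'>/dev/null; python3 chk.py
python3 -m pendant '[[0,0,0,0.01,0,0,0],[0,0,0,0.02,0,0,0],[0,0,0,0.02,0,0,0]]'>/dev/null; python3 chk.py
```

```text
t 8.55 tip [  2.29 -47.16 -71.51] F tool [ 1.26  0.55 -2.69] T [-0.127 -0.265 -0.089]
t 8.85 tip [  2.2  -47.15 -68.47] F tool [ 1.05  0.24 -2.62] T [-0.171 -0.185 -0.054]
t 9.15 tip [  2.14 -47.18 -65.44] F tool [ 0.6   1.14 -2.35] T [-0.128 -0.193  0.007]
t 9.45 tip [  2.16 -47.21 -62.47] F tool [ 1.82  0.51 -3.06] T [-0.18  -0.183 -0.006]
```

```bash

python3 -m pendant '[[0,0,0,0.01,0,0,0],[0,0,0,0.02,0,0,0],[0,0,0,0.02,0,0,0]]'>/dev/null; python3 chk.py
python3 -m pendant '[[0,0,0,0.007,0,0,0],[0,0,0,0.013,0,0,0],[0,0,0,0.013,0,0,0]]'>/dev/null; python3 chk.py
python3 - <<'E'
from h import *
a=capture("wrist");cv2.imwrite("pics/i.png",a[:,:,::-1])
E
```

```text
t 9.75 tip [  2.15 -47.2  -59.46] F tool [-0.7   0.54 -2.92] T [-0.16  -0.236  0.018]
t 10.05 tip [  2.19 -47.21 -57.61] F tool [ 0.66  0.77 -3.04] T [-0.143 -0.205 -0.007]
```

View pics/i.png

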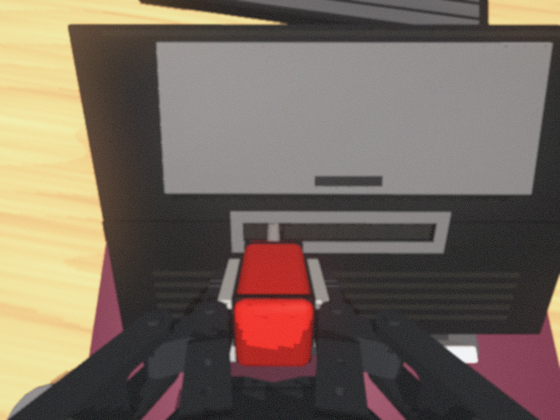

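```bash
python3 - <<'E'
from h import *
W=camera_params("wrist");M=monR()
for th in(0,.05,.08,.11,.14,.16,.18):
    s=115-85*np.cos(th)+3*np.sin(th)*-1;h=3*np.cos(th)+85*np.sin(th)
    q=proj(W,[SM+M.apply([s,y-2.2,-h]) for y in(-110,110)]+[SM+M.apply([115,y-2.2,-3]) for y in(-110,110)]);print(th,q.round(1).tolist())
E
python3 -m pendant '[[0,0,0,0.003,0,0,0],[0,0,0,0.005,0,0,0],[0,0,0,0.005,0,0,0]]'>/dev/null; python3 chk.py
```

```text
0 [[170.8, 192.4], [515.5, 191.6], [154.4, 44.4], [553.0, 43.2]]
0.05 [[168.7, 194.3], [520.3, 193.6], [154.4, 44.4], [553.0, 43.2]]
0.08 [[167.5, 195.4], [523.4, 194.6], [154.4, 44.4], [553.0, 43.2]]
0.11 [[166.1, 196.3], [526.5, 195.5], [154.4, 44.4], [553.0, 43.2]]
0.14 [[164.8, 197.1], [529.7, 196.4], [154.4, 44.4], [553.0, 43.2]]
0.16 [[163.8, 197.6], [531.9, 196.8], [154.4, 44.4], [553.0, 43.2]]
0.18 [[162.9, 198.1], [534.2, 197.3], [154.4, 44.4], [553.0, 43.2]]
t 10.4 tip [  2.2  -47.21 -56.91] F tool [ 0.47  0.56 -3.94] T [-0.164 -0.238  0.013]
```

The cover's lower edge measures about 368 px wide, matching roughly 0.15–0.16 rad, so the catch is home. I'll retract now and check the tip in the hand.

```bash

python3 -m pendant '[[0,0,0,-0.06,0,0,0],[0,0,0,-0.15,0,0,0],[0,0,0,-0.3,0,0,0],[0,0,0,-0.5,0,0,0],[0,0,0,-0.7,0,0,0],[0,0,0,-0.8,0,0,0],[0,0,0,-0.8,0,0,0],[0,0,0,-0.8,0,0,0]]'>/dev/null; python3 chk.py
python3 - <<'E'
from h import *
p,Rt=tool();a=capture("wrist")
h=cv2.cvtColor(a,cv2.COLOR_RGB2HSV)
b=a[180:280,210:340,::-1];e=cv2.imread("pics/e.png")[180:280,210:340]
cv2.imwrite("pics/j.png",cv2.resize(np.hstack([e,b]),None,fx=3,fy=3,interpolation=2))
q=R.from_quat([.001,.989,.145,.001],scalar_first=True);t=np.array([500.6,-367.8,240.])
print(p,rel((p+t)/2,q),"then",(q.inv().apply((t-p)/2)/150).round(3))
E
```

```text
t 11.2 tip [   2.02  -47.   -176.63] F tool [ 0.24 -0.31 -0.03] T [-0.008 -0.396  0.021]
[452.08045814 -27.79917307 245.84773548] (array([-0.039,  1.145, -0.012]), array([ 0.0049, -0.0964, -0.0181])) then [-0.17   1.132  0.022]
```

View pics/j.png

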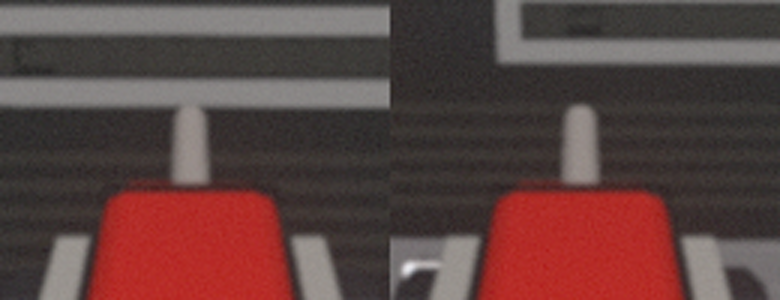

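Driver unmoved in the hand (same nose position in both crops). Back to the stand.

```bash

python3 -m pendant '[[0,-0.01,0.2,-0.01,0.001,-0.0193,-0.0036],[0,-0.01,0.4,-0.01,0.002,-0.0386,-0.0072],[0,-0.02,0.6,-0.01,0.003,-0.058,-0.0109],[0,-0.03,0.8,-0.01,0.004,-0.077,-0.0145],[0,-0.03,0.9,-0.01,0.0049,-0.0964,-0.0181],[0,-0.03,0.9,-0.01,0.0049,-0.0964,-0.0181],[0,-0.03,0.9,-0.01,0.0049,-0.0964,-0.0181]]'
python3 - <<'E'
from h import *
q=R.from_quat([.001,.989,.145,.001],scalar_first=True);t=np.array([500.6,-367.8,240.])
p,_=tool();print(rel((p+t)/2,q),rel(t,q))
E
```

```text
clock: 11.95
tool_pos: [471.7, -161.0, 242.7]
tcp_rot: [0.0, 0.989, 0.145, 0.001]
contact_force: [0.8, -0.1, -2.9]
gripper_width: 0.345
gripper_force: 60.4
(array([-0.106,  0.688,  0.009]), array([-0.0002, -0.    ,  0.0001])) (array([-0.212,  1.376,  0.019]), array([-0.0002, -0.    ,  0.0001]))
```

```bash

python3 -m pendant '[[0,-0.05,0.3,0,0,0,0],[0,-0.1,0.6,0,0,0,0],[0,-0.106,0.688,0.009,0,0,0],[0,-0.106,0.688,0.009,0,0,0]]' >/dev/null
python3 -m pendant '[[0,-0.05,0.3,0,0,0,0],[0,-0.1,0.6,0,0,0,0],[0,-0.106,0.688,0.009,0,0,0],[0,-0.106,0.688,0.009,0,0,0],[0,-0.106,0.688,0.009,0,0,0]]'
python3 - <<'E'
from h import *
q=R.from_quat([.001,.989,.145,.001],scalar_first=True);t=np.array([500.6,-367.8,240.])
p,_=tool();print(p,rel(t,q))
W=camera_params("wrist");a=capture("wrist");print(proj(W,p+[0,0,-85]),proj(W,[501.7,-369.8,80]))
cv2.imwrite("pics/k.png",a[:,:,::-1])
E
```

```text
clock: 12.85
tool_pos: [500.0, -366.8, 242.6]
tcp_rot: [0.001, 0.989, 0.145, 0.002]
contact_force: [-0.2, 0.8, -1.3]
gripper_width: 0.346
gripper_force: 60.9
[ 499.9980816  -366.79915229  242.6196446 ] (array([0.002, 0.007, 0.017]), array([ 0.0001, -0.0003,  0.0001]))
[[272.48100603 216.98987063]] [[275.84154928 189.24606362]]
```

View pics/k.png

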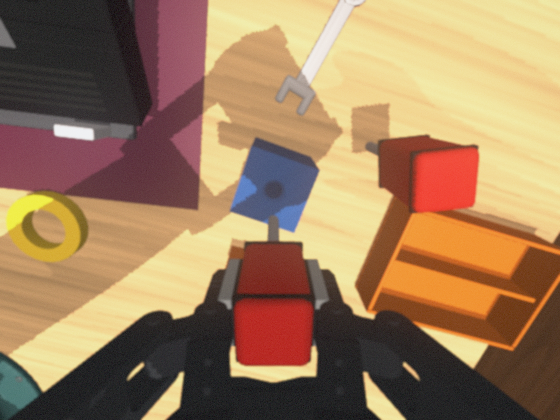

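Stand empty; hole at (274.5,188.5), within 2 mm of the planned spot.

```bash

python3 -m pendant '[[0,0.007,0.012,0.15,0,0,0],[0,0.007,0.012,0.3,0,0,0],[0,0.007,0.012,0.4,0,0,0],[0,0.007,0.012,0.45,0,0,0],[0,0.007,0.012,0.5,0,0,0],[0,0.007,0.012,0.55,0,0,0]]'; python3 chk.py
python3 -m pendant '[[0,0,0,0.05,0,0,0],[0,0,0,0.1,0,0,0],[0,0,0,0.1,0,0,0]]'; python3 chk.py
```

```text
clock: 13.5
tool_pos: [502.1, -369.8, 160.4]
tcp_rot: [0.002, 0.989, 0.145, 0.002]
contact_force: [0.3, 0.2, -1.5]
gripper_width: 0.341
gripper_force: 60.9
t 13.5 tip [ -55.48  298.53 -112.6 ] F tool [ 0.59 -0.05 -0.03] T [ 0.029  0.049 -0.004]
clock: 13.8
tool_pos: [501.6, -369.8, 143.8]
tcp_rot: [0.001, 0.989, 0.145, 0.001]
contact_force: [0.4, -0.6, -1.4]
gripper_width: 0.344
gripper_force: 60.9
t 13.8 tip [-65.42 298.36 -99.28] F tool [ 0.45  0.77 -0.14] T [ 0.039 -0.004 -0.006]
```

```bash

python3 -m pendant '[[0,0,0,0.08,0,0,0],[0,0,0,0.16,0,0,0],[0,0,0,0.24,0,0,0],[0,0,0,0.28,0,0,0],[0,0,0,0.3,0,0,0],[0,0,0,0.31,0,0,0]]'; python3 chk.py
python3 -m pendant '[[0,0,0,0.007,0,0,0],[0,0,0,0.01,0,0,0],[0,0,0,0.01,0,0,0]]'; python3 chk.py
```

```text
clock: 14.4
tool_pos: [502.1, -370.0, 98.2]
tcp_rot: [0.001, 0.989, 0.145, 0.002]
contact_force: [-0.7, -0.3, -1.4]
gripper_width: 0.347
gripper_force: 60.9
t 14.4 tip [-91.22 298.7  -61.7 ] F tool [-0.42  0.14 -0.1 ] T [ 0.062 -0.018 -0.001]
clock: 14.7
tool_pos: [502.2, -370.1, 97.3]
tcp_rot: [0.001, 0.989, 0.145, 0.002]
contact_force: [1.2, 1.2, -1.4]
gripper_width: 0.344
gripper_force: 60.9
t 14.7 tip [-91.68 298.8  -60.88] F tool [ 1.8  -0.72 -0.08] T [ 0.02  -0.008 -0.009]
```

```bash

python3 -m pendant '[[0,0,0.003,0.007,0,0,0],[0,0,0.003,0.013,0,0,0],[0,0,0.003,0.013,0,0,0]]'; python3 chk.py
python3 -m pendant '[[0.5,0,0,0,0,0,0],[0.7,0,0,0,0,0,0],[0.8,0,0,0,0,0,0],[0.8,0,0,0,0,0,0],[0.8,0,0,0,0,0,0],[0.8,0,0,0,0,0,0]]'
python3 -m pendant '[[0.8,0,0,-0.2,0,0,0],[0.8,0,0,-0.5,0,0,0],[0.8,0,0,-0.8,0,0,0],[0.8,0,0,-1,0,0,0],[0.8,0,0,-1,0,0,0],[0.8,0,0,-1,0,0,0],[0.8,0,0,-1,0,0,0]]'
python3 - <<'E'
from h import *
a=capture("wrist");b=capture("top");W=camera_params("wrist")
h=cv2.cvtColor(a,cv2.COLOR_RGB2HSV)
m=((h[:,:,0]<6)|(h[:,:,0]>172))&(h[:,:,1]>150)&(a[:,:,0]>140);m[:,340:]=0;m[:150]=0
ys,xs=np.nonzero(m);print(ray(W,((xs.min()+xs.max())/2,(ys.min()+ys.max())/2),140), np.ptp(xs),np.ptp(ys))
cv2.imwrite("pics/l.png",np.hstack([a[100:340,150:400,::-1],b[140:380,180:450,::-1]]))
E
```

```text
clock: 15.0
tool_pos: [502.2, -370.5, 95.1]
tcp_rot: [0.001, 0.989, 0.145, 0.002]
contact_force: [0.0, -1.5, -0.6]
gripper_width: 0.345
gripper_force: 60.9
t 15.0 tip [-92.92 299.23 -59.1 ] F tool [-0.12  1.5  -0.89] T [-0.078  0.058  0.008]
clock: 15.6
tool_pos: [502.2, -370.4, 95.0]
tcp_rot: [0.001, 0.989, 0.145, 0.002]
contact_force: [0.9, 0.6, 0.3]
gripper_width: 0.799
gripper_force: 0.0
clock: 16.3
tool_pos: [501.4, -370.0, 243.5]
tcp_rot: [0.001, 0.989, 0.145, 0.001]
contact_force: [-0.2, 0.0, -1.3]
gripper_width: 0.799
gripper_force: 0.0
[ 502.86492575 -370.66727376  140.        ] 34 31
```

View pics/l.png

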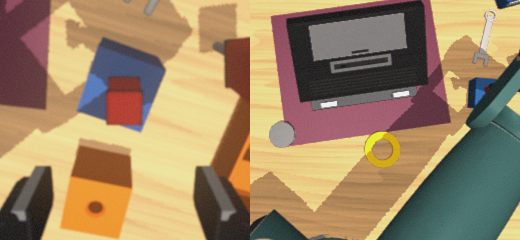

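The driver stands seated and upright at crop (124,105), its axis within about 2 mm of the hole. The bystanders in view are unmoved and the gripper is clear.

```bash
python3 -c "
from cell import *
print(sign_off())"
```

```text
the job is handed in; nothing more can be done
None
```

The job is handed in after about 16 s of robot time: the catch is home and the cover ajar, and the driver stands released in its blue stand with the gripper clear. I have no verdict back from the judging; the bystanders in the last pictures were unmoved, but I didn't check the jar and mouse again.

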